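# Put the disc-cutter punches away in their caddy

## Robot

A 6-joint arm with a two-finger parallel gripper is mounted at the origin on the work surface. World frame = base frame: x ahead of the robot, y to its left, z up, the work surface at z = 0. Lengths are in m, angles in degrees, forces in N, time in s.
With the tool pointing down it reaches from about 0.325 to 0.775 m from the base axis. Payload 5.5 kg.
Tool frame: the origin (TCP) lies between the finger pads; the fingertips stand 19 mm ahead of it and the grasp point (between the pads) is the TCP; z points along the fingers, x is the direction in which the jaws open and shut, and the axes are right-handed (so a half turn about z gives the same grasp; the last joint's range is limited). The gripper opens to 88 mm and grips with 3 to 60 N. Pads are 20 mm wide; open, the fingers measure 115 mm over their backs; the gripper's body (75 mm by 178 mm) begins 61 mm behind the grasp point.
Start: joints at [-72.061, 5.22, 70.514, -0, 104.267, -3.249], TCP at [0.217, -0.559, 0.242] pointing down, gripper open.
Joint ranges: [-164.24, 164.24], [-49.07, 125.15], [9.68, 141.18], [-86.29, 266.29], [3.28, 154.24], [-151.56, 151.56]. Speed limits (degrees/s): [147.25, 147.25, 172.46, 180, 180, 180].

## Interface

Orientations are given as [roll, pitch, yaw] about the fixed x, y, z axes, in that order (R = Rz(yaw) Ry(pitch) Rx(roll)).
In Python, from plant import bot, eyes, close_job gives the robot as it stands. The module is installed in compiled form; this text tells all that it offers.
- The arm moves only by the tool step_arm, never from a script. Its argument "series" is text: rows parted by semicolons, each of 7 numbers parted by spaces: the turn, a rotation vector about the tool's x, y, z in rad, then the shift along the tool's x, y, z in m, then the finger opening in m, from 0 to 0.0878. In form: ax ay az dx dy dz grip; .... A call has 1 to 5 rows; each row is the pose to reach, as a shift and turn from the pose commanded when the call began, along the tool's axes at that moment; what a row does not reach only later rows make up. A row lasts 1/10 s, in which the tool goes at most 50 mm and 8.59 degrees, less where a joint would pass 70% of its speed; a pose out of reach is approached as far as the arm can. A call with a gripper value outside its range is refused whole. The fingers move at their own pace and stop on an object; "squeeze" is the grip in N (left out, the last holds). Time passes only in rows, so rows that repeat a pose let the fingers close. It gives the time, the measured TCP pose, the force and the opening at its end, in the units of the state.
- bot.state(): the state, without advancing time (a new reading comes with each control period).
- eyes.grab_frame(name): name is "scene" or "top" or "wrist"; returns a dict with "pixels" (480x640x3 uint8, blue, green, red), "camera_matrix" (3x3 intrinsics, pixels), "camera_from_world" (4x4, takes a point from world to camera coordinates). Camera axes: x right, y down, z forward; pixel columns grow to the right and rows downward; lengths in m; the calibration is good to about 2 mm. A picture is of the moment at which its call begins. There is no depth.
- close_job(): hands the job in, once; it reports no verdict.
The state is a dict: "time_s": time; "qpos": joint angles; "qd": joint speeds; "joint_efforts": joint torques, N m; "tool_pos": TCP position; "eef_rot": TCP orientation; "force": force on the tool from outside, world axes, zero at the start; "moment": the same for the moment, N m; "gripper_width": finger opening in m.
Only numpy, scipy, OpenCV 4.12 (cv2) and the standard library are available. Lean on these libraries where they do the work, as an engineer would, in place of code of your own. Each camera call takes 0.05 s, during which the arm holds its last target. There are 200 camera calls.

## Task

Put the three solid, flat-topped steel punches away in the wooden caddy, each standing upright on the floor of its own compartment: the smallest punch in the smallest compartment, the middle one in the middle-sized one, the largest in the largest. Leave the two hollow steel collars and the ball-headed dapping punch standing where they are.

Things in the scene. Friction and masses are not known exactly. Their poses are not given: they have to be found in the camera images.
- punch_small: The smallest of the three cutting punches: a solid, polished steel cylinder, 18 mm in diameter and 55 mm high, with a flat, closed top and a narrow dark band near the top; stands upright. Origin: centre of its underside; z is its axis, up. About 110 g.
- punch_medium: The middle-sized of the three cutting punches: a solid, polished steel cylinder, 28 mm in diameter and 55 mm high, with a flat, closed top and a narrow dark band near the top; stands upright. Origin: centre of its underside; z is its axis, up. About 260 g.
- punch_large: The largest of the three cutting punches: a solid, polished steel cylinder, 40 mm in diameter and 55 mm high, with a flat, closed top and a narrow dark band near the top; stands upright. Origin: centre of its underside; z is its axis, up. About 530 g.
- cell_small: The smallest of three fixed square open wooden compartments with grey felt floors, standing in the caddy; for the 18 mm punch. Inside 34 x 34 mm, outside 42 x 42 mm, rim 20 mm above its origin (25 mm above the bench), felt floor 4 mm above its origin. Origin: centre of its underside. Its x axis runs along the row of compartments, y across it.
- cell_medium: The middle-sized of three fixed square open wooden compartments with grey felt floors, standing in the caddy; for the 28 mm punch. Inside 44 x 44 mm, outside 52 x 52 mm, rim 20 mm above its origin (25 mm above the bench), felt floor 4 mm above its origin. Origin: centre of its underside. Its x axis runs along the row of compartments, y across it.
- cell_large: The largest of three fixed square open wooden compartments with grey felt floors, standing in the caddy; for the 40 mm punch. Inside 56 x 56 mm, outside 64 x 64 mm, rim 20 mm above its origin (25 mm above the bench), felt floor 4 mm above its origin. Origin: centre of its underside. Its x axis runs along the row of compartments, y across it.
- caddy: Low brown wooden tray, 270 x 92 mm, rim 14 mm high, fixed to the bench. The three compartments stand in it in a row, 85 mm apart centre to centre, in a different order each time. Origin: centre of its underside; its x axis is its long direction.
- collar_medium: Look-alike: a steel collar (tube), 28 mm outside diameter, 16 mm bore open right through, 55 mm high, standing on end. Not a punch. Origin: centre of its underside.
- collar_large: Look-alike: a steel collar (tube), 40 mm outside diameter, 24 mm bore open right through, 55 mm high, standing on end. Not a punch. Origin: centre of its underside.
- dapping_punch: Look-alike: a dapping punch, a steel stem 20 mm in diameter standing upright, with a 28 mm steel ball on top; 57 mm high in all. Has no place in the caddy. Origin: centre of its underside.
Things that resemble listed ones, but are neither listed nor needed, are in the scene too. Leave any yellow look-alike of the punch_large alone.

How it is judged:
By the outcome, as a careful person would: the job done as asked, in the order asked, and still so for the second after the job is handed in, with the robot touching nothing.
It also fails if it takes over 88 s, if anything falls off the work surface, if the arm or the gripper's body presses on something with over 40 N, if the wrist force passes 120 N, or if a joint passes its speed limit or range.

## Working session

There is one attempt and no reset: what is moved stays moved. The work goes in short steps, Python scripts to look and compute and a tool call to move; the robot and the scene stay as the last step left them, time stands still between calls to the robot, and variables do not carry over. Pictures are saved under pics/ and viewed, about 12 in all and at most 16, crops included, and the job is handed in when it is done.

Besides the shell and the picture viewer there is one more tool, called after "Call:" in YAML: its name, and indented under it one key for each argument. step_arm: Moves the arm, as the interface text tells. Its arguments: {"type":"object","properties":{"series":{"type":"string"},"squeeze":{"type":"number"}},"required":["series"]}

```bash
mkdir -p pics; python3 - <<'E'
from plant import bot, eyes
import cv2,pickle
print(bot.state())
for n in("top","scene"):
    f=eyes.grab_frame(n); cv2.imwrite(f"pics/{n}0.png",f["pixels"]); pickle.dump(f,open(n+".pkl","wb")); print(f["camera_matrix"],f["camera_from_world"])
E
```

```text
{'time_s': 0.0, 'qpos': array([-7.20610990e+01,  5.26372662e+00,  7.05808692e+01, -1.37773924e-03,
        1.04266265e+02, -3.24784544e+00]), 'qd': array([-0.0165537 , -0.042009  ,  0.02637449, -0.03163555, -0.00065292,
       -0.0235024 ]), 'joint_efforts': array([-7.48888397e-05, -4.46453762e+01, -4.06446004e+01,  6.96601253e-02,
        2.91934353e-02, -1.11602340e-04]), 'tool_pos': array([ 0.21676624, -0.55920287,  0.24051034]), 'eef_rot': array([-1.79995053e+02,  1.10757954e-01, -6.88135870e+01]), 'force': array([-0.9874098 , -0.85357652, -0.03675628]), 'moment': array([-0.00163775,  0.0179777 , -0.00758073]), 'gripper_width': 0.08747403961980707}
[[502.93051051   0.         325.18095239]
 [  0.         502.93051051 235.85784254]
 [  0.           0.           1.        ]] [[-2.06764203e-02 -9.99786166e-01  3.27033696e-04 -1.45059304e-02]
 [-9.98580016e-01  2.06354109e-02 -4.91134579e-02  5.43128846e-01]
 [ 4.90962074e-02 -1.34205981e-03 -9.98793152e-01  9.39642148e-01]
 [ 0.00000000e+00  0.00000000e+00  0.00000000e+00  1.00000000e+00]]
[[609.25450844   0.         323.72789962]
 [  0.         609.25450844 239.50065924]
 [  0.           0.           1.        ]] [[-0.86517141  0.50145928 -0.00412494  0.49088643]
 [ 0.3784131   0.64743723 -0.661535   -0.16663693]
 [-0.32906223 -0.5739021  -0.74990294  1.423284  ]
 [ 0.          0.          0.          1.        ]]
```

View pics/top0.png

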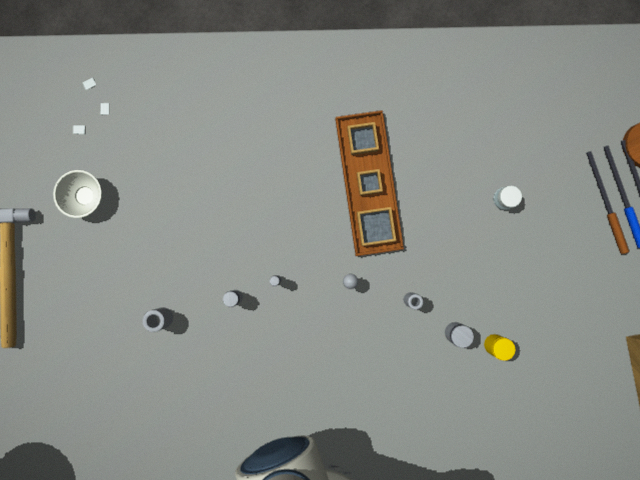

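View pics/scene0.png

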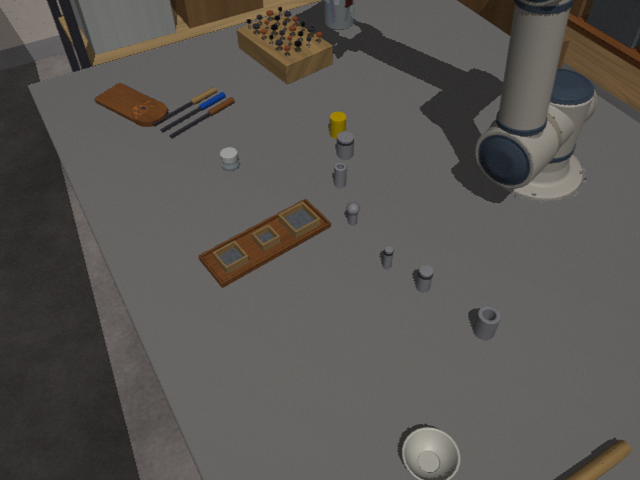

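The top view shows the solid tops small (275,281), medium (231,299) and large (461,337). The collars are at (153,320) and (415,302), the dapping ball at (350,281), and the yellow decoy at (502,348). The cells are medium (363,138), small (371,182) and large (377,227). The scene view agrees.

```bash
cat > h.py <<'E'
import numpy as np
def back(f,u,v,z):
    K,T=f["camera_matrix"],f["camera_from_world"]; R,t=T[:3,:3],T[:3,3]
    d=R.T@np.linalg.solve(K,[u,v,1.]); c=-R.T@t
    return c+d*(z-c[2])/d[2]
def proj(f,p):
    q=f["camera_from_world"][:3]@np.append(p,1); q=f["camera_matrix"]@q; return q[:2]/q[2]
E
python3 - <<'E'
from h import *
import cv2,pickle
f=pickle.load(open("top.pkl","rb")); s=pickle.load(open("scene.pkl","rb"))
im=f["pixels"]; hsv=cv2.cvtColor(im,cv2.COLOR_BGR2HSV)
for n,u,v,z in [("small",275,281,.055),("med",231,299,.055),("large",461,337,.055),("yellow",502,348,.055),("cm",415,302,.055),("dap",350,281,.045),("cellM",363,138,.025),("cellS",371,182,.025),("cellL",377,227,.025)]:
    p=back(f,u,v,z); print(n,p.round(4),np.hypot(*p[:2]).round(3),proj(s,p).round())
m=cv2.inRange(hsv,(3,90,40),(18,255,255)); m[:,:320]=0;m[:,420:]=0;m[:100]=0;m[265:]=0
r=cv2.minAreaRect(cv2.findNonZero(m)); P=[back(f,*c,.014) for c in cv2.boxPoints(r)]
print(np.round(P,4),[np.linalg.norm(P[i]-P[i-1]).round(3) for i in range(4)],np.mean(P,0))
C=[cv2.resize(im[v-35:v+35,u-35:u+35],(260,260),interpolation=cv2.INTER_NEAREST) for u,v in[(275,281),(231,299),(461,337),(363,138),(371,182),(377,227)]]
cv2.imwrite("pics/crop.png",np.vstack([np.hstack(C[:3]),np.hstack(C[3:])]))
E
```

```text
small [0.461  0.0665 0.055 ] 0.466 [388. 247.]
med [0.4304 0.1462 0.055 ] 0.455 [425. 268.]
large [ 0.354  -0.2656  0.055 ] 0.443 [346. 136.]
yellow [ 0.3329 -0.3384  0.055 ] 0.475 [337. 116.]
cm [ 0.4181 -0.1849  0.055 ] 0.457 [340. 165.]
dap [ 0.4578 -0.0692  0.045 ] 0.463 [352. 207.]
cellM [ 0.7258 -0.101   0.025 ] 0.733 [230. 252.]
cellS [ 0.6418 -0.114   0.025 ] 0.652 [265. 233.]
cellL [ 0.5567 -0.1231  0.025 ] 0.57 [299. 215.]
[[ 0.7711 -0.0481  0.014 ]
 [ 0.7833 -0.141   0.014 ]
 [ 0.5148 -0.1736  0.014 ]
 [ 0.503  -0.0819  0.014 ]] [np.float64(0.27), np.float64(0.094), np.float64(0.27), np.float64(0.092)] [ 0.64307476 -0.11113943  0.014     ]
```

View pics/crop.png

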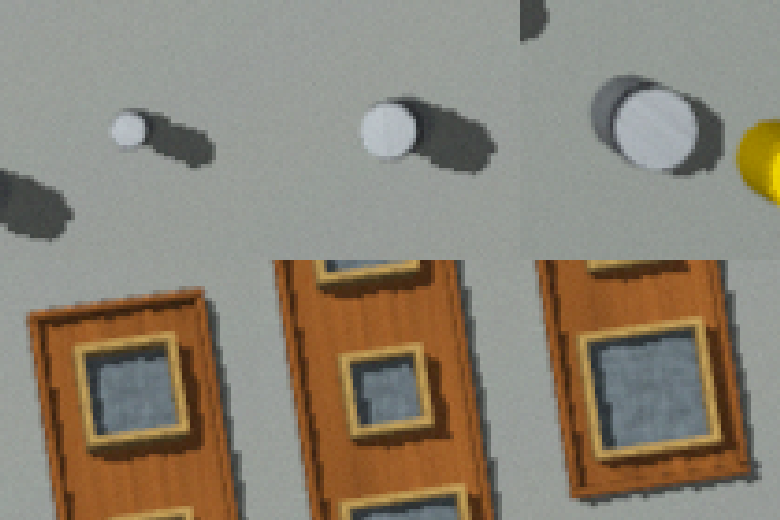

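Call:
step_arm:
  series: "0 0 0.12 -0.05 -0.046 0 0.06; 0 0 0.24 -0.08 -0.075 0 0.06; 0 0 0.37 -0.11 -0.103 0 0.06; 0 0 0.37 -0.14 -0.13 0 0.06; 0 0 0.37 -0.158 -0.147 0 0.06"
  squeeze: 30

```text
time_s: 0.6
tool_pos: [0.2975, -0.3565, 0.2416]
eef_rot: [-180.0, 0.0, -89.9]
force: [0.5, 0.9, 0.4]
gripper_width: 0.0603
```

Call:
step_arm:
  series: "0 0 0 -0.04 -0.016 0 0.05; 0 0 0 -0.085 -0.033 0 0.05; 0 0 0 -0.13 -0.05 0 0.05; 0 0 0 -0.175 -0.068 0 0.05; 0 0 0 -0.22 -0.085 0 0.05"

```text
time_s: 1.1
tool_pos: [0.382, -0.1371, 0.2414]
eef_rot: [-180.0, 0.0, -90.0]
force: [1.2, 0.1, 0.2]
gripper_width: 0.05
```

Call:
step_arm:
  series: "0 0 0 -0.045 -0.017 0.01 0.05; 0 0 0 -0.09 -0.035 0.03 0.05; 0 0 0 -0.135 -0.053 0.06 0.05; 0 0 0 -0.18 -0.07 0.08 0.05; 0 0 0 -0.207 -0.08 0.102 0.05"

```text
time_s: 1.6
tool_pos: [0.4624, 0.0703, 0.1392]
eef_rot: [-179.9, 0.0, -90.0]
force: [0.8, -0.4, 0.1]
gripper_width: 0.0503
```

```bash
cat > look.py <<'E'
import sys,cv2
from h import *
from plant import bot,eyes
f=eyes.grab_frame("wrist"); im=f["pixels"].copy(); s=bot.state(); print(s["tool_pos"].round(4),s["eef_rot"].round(2),s["force"].round(1))
for a in sys.argv[2:]:
    p=np.array([float(x) for x in a.split(",")]); q=proj(f,p); print(p,q.round(1)); cv2.drawMarker(im,tuple(int(round(x)) for x in q),(0,0,255),0,14,1)
cv2.imwrite(sys.argv[1],im)
import pickle; pickle.dump(f,open("w.pkl","wb"))
E
python3 look.py pics/w1.png .4625,.068,.055 .4625,.068,0 .432,.148,.055
```

```text
[0.4611 0.0744 0.1332] [179.64   0.19 -89.78] [-3.9  2.6 -3.5]
[0.4625 0.068  0.055 ] [321.7 251.2]
[0.4625 0.068  0.    ] [321.  230.2]
[0.432 0.148 0.055] [188.7 299.7]
```

View pics/w1.png

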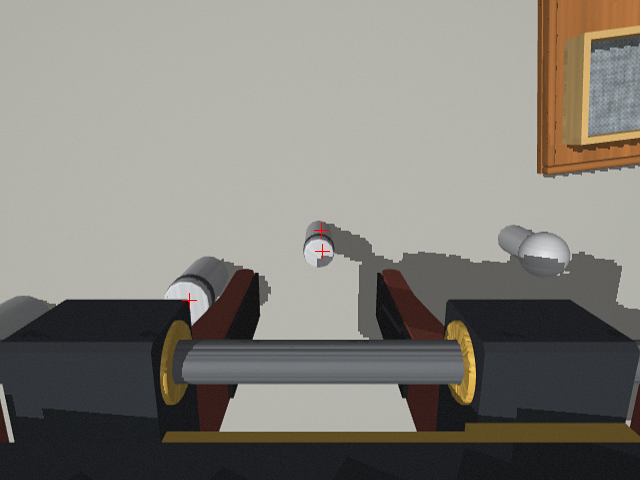

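The wrist view shows the small punch's top at (318,251), 2 mm from the prediction and centred between the fingers. I'm going down to grasp it.

Call:
step_arm:
  series: "0 0 0 0 0 0 0.05; 0 0 0 -0.001 0 0.03 0.05; 0 0 0 -0.001 0 0.06 0.05; 0 0 0 -0.001 0 0.085 0.05; 0 0 0 -0.001 0 0.099 0.05"

```text
time_s: 2.15
tool_pos: [0.4611, 0.0678, 0.0392]
eef_rot: [179.9, -0.0, -90.1]
force: [0.9, -0.1, 0.6]
gripper_width: 0.0501
```

Call:
step_arm:
  series: "0 0 0 0 0 0 0.05; 0 0 0 0 0 0 0.01; 0 0 0 0 0 0 0.01; 0 0 0 0 0 0 0.01; 0 0 0 0 0 0 0.01"
  squeeze: 30

```text
time_s: 2.65
tool_pos: [0.4625, 0.069, 0.0417]
eef_rot: [-179.9, 0.0, -90.0]
force: [1.0, -0.2, -0.2]
gripper_width: 0.0214
```

Call:
step_arm:
  series: "0 0 0 0 0 0 0.01; 0 0 0 0 0 0 0.01; 0 0 0 0 0 0 0.01; 0 0 0 0 0 -0.02 0.01; 0 0 0 0 0 -0.04 0.01"

```text
time_s: 3.15
tool_pos: [0.4609, 0.0689, 0.0797]
eef_rot: [179.8, -0.0, -90.0]
force: [1.0, 0.8, -1.1]
gripper_width: 0.0175
```

Call:
step_arm:
  series: "0 0 0 0.01 -0.01 -0.025 0.01; 0 0 0 0.035 -0.035 -0.045 0.01; 0 0 0 0.06 -0.06 -0.05 0.01; 0 0 0 0.085 -0.085 -0.05 0.01; 0 0 0 0.11 -0.11 -0.05 0.01"

```text
time_s: 3.65
tool_pos: [0.5726, -0.0421, 0.1301]
eef_rot: [180.0, 0.0, -90.0]
force: [1.2, 1.0, -0.4]
gripper_width: 0.0176
```

Call:
step_arm:
  series: "0 0 0 0.025 -0.025 0 0.01; 0 0 0 0.05 -0.05 0 0.01; 0 0 0 0.065 -0.065 0.01 0.01; 0 0 0 0.0715 -0.0705 0.02 0.01; 0 0 0 0.0715 -0.0705 0.03 0.01"

```text
time_s: 4.15
tool_pos: [0.642, -0.113, 0.0985]
eef_rot: [179.9, 0.0, -90.1]
force: [-0.7, 0.4, -1.3]
gripper_width: 0.0176
```

Call:
step_arm:
  series: "0 0 0 0 0 0 0.01; 0 0 0 0 0 0 0.01; 0 0 0 0 0 0 0.01"

```text
time_s: 4.45
tool_pos: [0.6423, -0.1117, 0.1016]
eef_rot: [-179.9, -0.0, -90.0]
force: [0.6, 0.4, -0.1]
gripper_width: 0.0173
```

```bash
python3 look.py pics/w2.png .6425,-.112,.009 .6425,-.112,.025 .5586,-.1215,.025 .727,-.1006,.025
```

```text
[ 0.6424 -0.1119  0.1018] [-1.7991e+02 -2.0000e-02 -8.9960e+01] [ 0.2 -0.8 -0.6]
[ 0.6425 -0.112   0.009 ] [318.2 247.2]
[ 0.6425 -0.112   0.025 ] [318.2 254.6]
[ 0.5586 -0.1215  0.025 ] [333.4 385.6]
[ 0.727  -0.1006  0.025 ] [296.5  97.4]
```

View pics/w2.png

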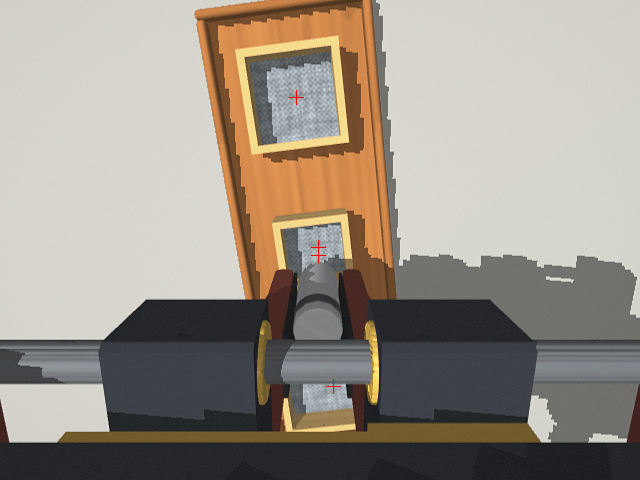

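The cell projections land on the cells: the medium rim centre is at about (294,96) against a predicted (296,97), and the small rim is under the punch. I'm lowering it.

Call:
step_arm:
  series: "0 0 0 0 0 0.015 0.01; 0 0 0 0 0 0.03 0.01; 0 0 0 0 0 0.042 0.01; 0 0 0 0 0 0.048 0.01; 0 0 0 0 0 0.0505 0.01"

```text
time_s: 5.0
tool_pos: [0.6416, -0.1123, 0.0502]
eef_rot: [179.9, 0.0, -90.0]
force: [-7.4, 2.8, 13.2]
gripper_width: 0.0177
```

Call:
step_arm:
  series: "0 0 0 0 0 0 0.01; 0 0 0 0 0 0 0.01; 0 0 0 0 0 0 0.022; 0 0 0 0 0 0 0.032; 0 0 0 0 0 0 0.045"

```text
time_s: 5.5
tool_pos: [0.6424, -0.1126, 0.0498]
eef_rot: [-180.0, -0.0, -90.0]
force: [0.1, 0.7, -0.5]
gripper_width: 0.0348
```

Call:
step_arm:
  series: "0 0 0 0 0 0 0.05; 0 0 0 0 0 -0.02 0.05; 0 0 0 0 0 -0.05 0.055; 0 0 0 0 0 -0.08 0.06; 0 0 0 0 0 -0.1 0.06"

```text
time_s: 6.0
tool_pos: [0.643, -0.1127, 0.1529]
eef_rot: [-179.8, -0.0, -90.0]
force: [0.8, -1.0, 0.4]
gripper_width: 0.0599
```

Call:
step_arm:
  series: "0 0 0 -0.02 0.016 0 0.06; 0 0 0 -0.05 0.04 0 0.06; 0 0 0 -0.08 0.064 0 0.06; 0 0 0 -0.11 0.088 0 0.06; 0 0 0 -0.14 0.112 0 0.06"

```text
time_s: 6.5
tool_pos: [0.5294, 0.0284, 0.1501]
eef_rot: [-180.0, 0.0, -90.0]
force: [-0.2, 0.3, -0.2]
gripper_width: 0.0599
```

Call:
step_arm:
  series: "0 0 0 -0.03 0.025 0 0.06; 0 0 0 -0.06 0.05 0 0.06; 0 0 0 -0.09 0.075 0 0.06; 0 0 0 -0.11 0.09 0 0.06; 0 0 0 -0.121 0.0985 0.01 0.06"

```text
time_s: 7.0
tool_pos: [0.4317, 0.1501, 0.1415]
eef_rot: [-179.8, 0.1, -89.9]
force: [-0.6, -0.1, 0.7]
gripper_width: 0.0597
```

Call:
step_arm:
  series: "0 0 0 0 0 0 0.06; 0 0 0 0 0 0 0.06; 0 0 0 0 0 0 0.06"

```text
time_s: 7.3
tool_pos: [0.4325, 0.1476, 0.14]
eef_rot: [180.0, -0.0, -90.1]
force: [0.5, 0.6, -0.4]
gripper_width: 0.0601
```

```bash
python3 look.py pics/w3.png .432,.148,.055; python3 - <<'E'
from plant import eyes
import cv2,pickle
f=eyes.grab_frame("scene");pickle.dump(f,open("scene.pkl","wb"))
a=cv2.resize(f["pixels"][180:300,180:340],(640,480),interpolation=cv2.INTER_CUBIC)
b=cv2.resize(cv2.imread("pics/w3.png"),(640,480))[:,100:540]
cv2.imwrite("pics/m1.png",cv2.resize(__import__("numpy").hstack([a[:,:],b]),None,fx=.74,fy=.74))
E
```

```text
[0.4326 0.1476 0.1401] [ 1.7999e+02 -2.0000e-02 -9.0100e+01] [-0.2 -0.2  0.1]
[0.432 0.148 0.055] [317.  251.8]
```

View pics/m1.png

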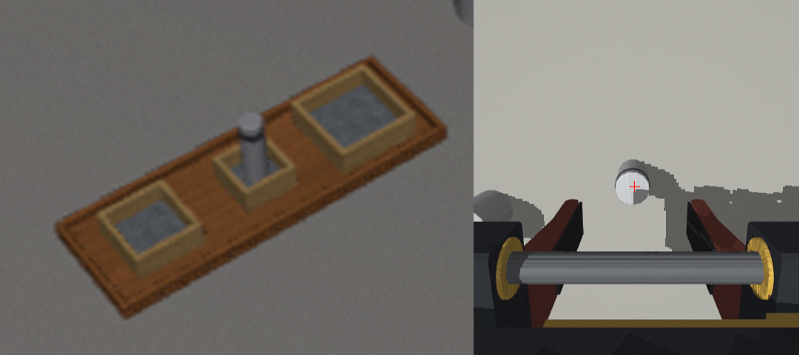

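The small punch stands upright in the small cell. The medium punch is centred under the gripper to about 1–2 mm, so I'm grasping it.

Call:
step_arm:
  series: "0 0 0 0 0 0.015 0.06; 0 0 0 0 0 0.04 0.06; 0 0 0 0 0 0.07 0.06; 0 0 0 0 0 0.09 0.06; 0 0 0 0 0 0.0995 0.06"

```text
time_s: 7.9
tool_pos: [0.4304, 0.1477, 0.0372]
eef_rot: [179.7, -0.1, -90.0]
force: [-0.5, 0.1, 0.3]
gripper_width: 0.0599
```

Call:
step_arm:
  series: "0 0 0 0 0 0 0.05; 0 0 0 0 0 0 0.02; 0 0 0 0 0 0 0.02; 0 0 0 0 0 0 0.02; 0 0 0 0 0 0 0.02"
  squeeze: 35

```text
time_s: 8.4
tool_pos: [0.4326, 0.1488, 0.0418]
eef_rot: [-179.9, 0.1, -90.0]
force: [0.0, 0.8, 2.5]
gripper_width: 0.0278
```

Call:
step_arm:
  series: "0 0 0 0 0 0 0.02; 0 0 0 0 0 0 0.02; 0 0 0 0 0 0 0.02; 0 0 0 0 0 -0.015 0.02; 0 0 0 0 0 -0.04 0.02"

```text
time_s: 8.9
tool_pos: [0.4301, 0.1478, 0.0789]
eef_rot: [179.7, -0.1, -90.0]
force: [0.2, -0.3, -2.0]
gripper_width: 0.0277
```

Call:
step_arm:
  series: "0 0 0 0.005 -0.006 -0.025 0.02; 0 0 0 0.02 -0.024 -0.05 0.02; 0 0 0 0.045 -0.053 -0.06 0.02; 0 0 0 0.07 -0.082 -0.06 0.02; 0 0 0 0.095 -0.112 -0.06 0.02"

```text
time_s: 9.4
tool_pos: [0.5447, 0.0523, 0.1413]
eef_rot: [180.0, -0.0, -90.0]
force: [0.4, 0.7, -2.8]
gripper_width: 0.0274
```

Call:
step_arm:
  series: "0 0 0 0.025 -0.03 0 0.02; 0 0 0 0.05 -0.06 0 0.02; 0 0 0 0.075 -0.09 0 0.02; 0 0 0 0.1 -0.12 0 0.02; 0 0 0 0.12 -0.145 0 0.02"

```text
time_s: 9.9
tool_pos: [0.6895, -0.0684, 0.1397]
eef_rot: [179.9, -0.0, -90.1]
force: [0.9, 0.5, -2.7]
gripper_width: 0.0275
```

Call:
step_arm:
  series: "0 0 0 0.02 -0.022 0 0.02; 0 0 0 0.033 -0.034 0 0.02; 0 0 0 0.035 -0.0375 0.01 0.02; 0 0 0 0.035 -0.0375 0.025 0.02; 0 0 0 0.035 -0.0375 0.04 0.02"

```text
time_s: 10.4
tool_pos: [0.7254, -0.1006, 0.0985]
eef_rot: [179.9, 0.0, -90.0]
force: [0.3, 0.3, -3.6]
gripper_width: 0.0272
```

Call:
step_arm:
  series: "0 0 0 0 0 0 0.02; 0 0 0 0 0 0 0.02; 0 0 0 0 0 0 0.02"

```text
time_s: 10.7
tool_pos: [0.7264, -0.1011, 0.1017]
eef_rot: [-179.9, -0.0, -90.0]
force: [0.4, 0.1, -3.0]
gripper_width: 0.0271
```

```bash
python3 look.py pics/w4.png .727,-.1006,.009 .727,-.1006,.025
```

```text
[ 0.7266 -0.1013  0.102 ] [-1.799e+02 -2.000e-02 -8.999e+01] [-0.4 -0.1 -3.2]
[ 0.727  -0.1006  0.009 ] [316.9 246.6]
[ 0.727  -0.1006  0.025 ] [316.9 254.1]
```

View pics/w4.png

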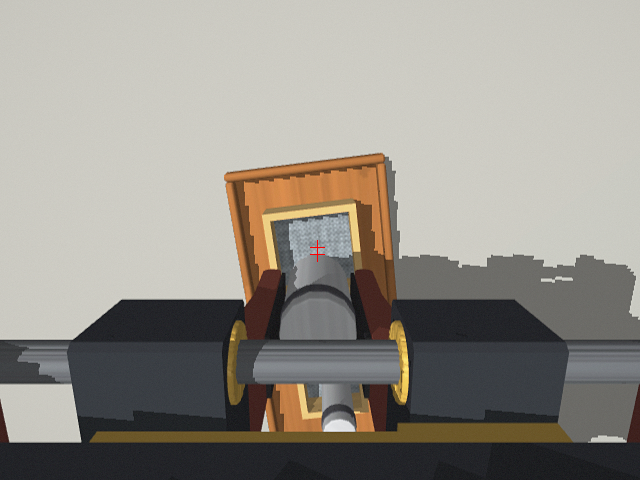

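Medium cell centre (317,250) is straight under the punch, and the small punch is clear at (338,420). I'm lowering it.

Call:
step_arm:
  series: "0 0 0 0 0 0.015 0.02; 0 0 0 0 0 0.03 0.02; 0 0 0 0 0 0.042 0.02; 0 0 0 0 0 0.048 0.02; 0 0 0 0 0 0.0505 0.02"

```text
time_s: 11.25
tool_pos: [0.7255, -0.1012, 0.0506]
eef_rot: [179.9, 0.1, -90.0]
force: [-8.7, 2.6, 11.7]
gripper_width: 0.0277
```

Call:
step_arm:
  series: "0 0 0 0 0 0 0.02; 0 0 0 0 0 0 0.02; 0 0 0 0 0 0 0.032; 0 0 0 0 0 0 0.042; 0 0 0 0 0 0 0.055"

```text
time_s: 11.75
tool_pos: [0.7265, -0.1018, 0.0498]
eef_rot: [-180.0, -0.0, -90.0]
force: [0.1, 0.3, -0.1]
gripper_width: 0.0445
```

Call:
step_arm:
  series: "0 0 0 0 0 0 0.055; 0 0 0 0 0 -0.02 0.055; 0 0 0 0 0 -0.05 0.06; 0 0 0 0 0 -0.08 0.066; 0 0 0 0 0 -0.1 0.066"

```text
time_s: 12.25
tool_pos: [0.727, -0.1018, 0.1531]
eef_rot: [-179.8, -0.0, -90.0]
force: [-0.1, 0.7, 0.6]
gripper_width: 0.0659
```

Call:
step_arm:
  series: "0 0 0 0.008 0.018 0 0.06; 0 0 0 0.022 0.049 0 0.06; 0 0 0 0.038 0.084 0 0.06; 0 0 0 0.054 0.12 0 0.06; 0 0 0 0.07 0.156 0 0.06"

```text
time_s: 12.75
tool_pos: [0.569, -0.172, 0.15]
eef_rot: [-180.0, -0.0, -90.0]
force: [0.2, 0.4, 0.6]
gripper_width: 0.0599
```

Call:
step_arm:
  series: "0 0 0 0.016 0.036 0 0.06; 0 0 0 0.032 0.072 0 0.06; 0 0 0 0.048 0.108 0 0.06; 0 0 0 0.064 0.144 0 0.06; 0 0 0 0.08 0.18 0 0.06"

```text
time_s: 13.25
tool_pos: [0.389, -0.252, 0.1503]
eef_rot: [-180.0, -0.0, -90.0]
force: [-0.1, -0.2, 1.4]
gripper_width: 0.0601
```

Call:
step_arm:
  series: "0 0 0 0.01 0.021 0 0.058; 0 0 0 0.0165 0.0355 0.01 0.058; 0 0 0 0.0165 0.0355 0.01 0.058; 0 0 0 0.0165 0.0355 0.01 0.058; 0 0 0 0.0165 0.0355 0.01 0.058"

```text
time_s: 13.75
tool_pos: [0.3556, -0.2678, 0.1406]
eef_rot: [-180.0, -0.0, -90.0]
force: [0.4, 0.8, -0.1]
gripper_width: 0.0578
```

```bash
python3 look.py pics/w5.png .355,-.2676,.055 .333,-.338,.055
```

```text
[ 0.3557 -0.2677  0.1405] [-1.7997e+02 -1.0000e-02 -8.9950e+01] [0.2 0.7 0.2]
[ 0.355  -0.2676  0.055 ] [317.4 251.7]
[ 0.333 -0.338  0.055] [434.5 287.1]
```

View pics/w5.png

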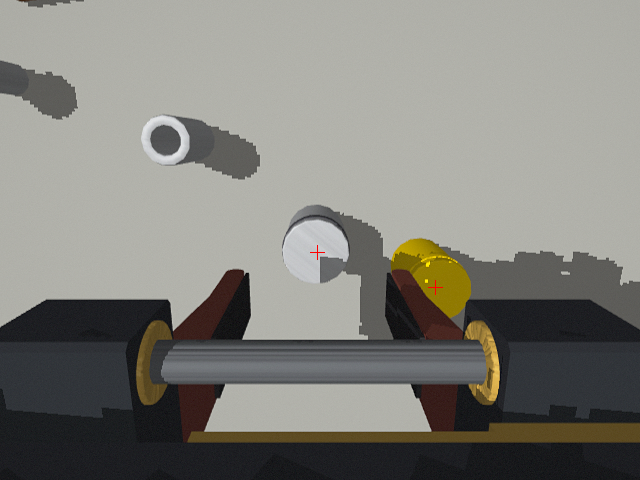

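The large punch top is at (316,251), on the prediction. Yellow is at (436,285), leaving about 8 mm to the finger's back. I'm grasping it.

Call:
step_arm:
  series: "0 0 0 0 0 0.015 0.057; 0 0 0 0 0 0.04 0.057; 0 0 0 0 0 0.07 0.057; 0 0 0 0 0 0.09 0.057; 0 0 0 0 0 0.0995 0.057"

```text
time_s: 14.3
tool_pos: [0.3539, -0.2666, 0.0372]
eef_rot: [179.8, 0.2, -90.0]
force: [0.4, -0.8, -0.3]
gripper_width: 0.0571
```

Call:
step_arm:
  series: "0 0 0 0 0 0 0.05; 0 0 0 0 0 0 0.03; 0 0 0 0 0 0 0.03; 0 0 0 0 0 0 0.03; 0 0 0 0 0 0 0.03"
  squeeze: 45

```text
time_s: 14.8
tool_pos: [0.3555, -0.2682, 0.0418]
eef_rot: [-179.9, -0.0, -90.0]
force: [-0.1, 2.5, 3.4]
gripper_width: 0.0394
```

Call:
step_arm:
  series: "0 0 0 0 0 0 0.03; 0 0 0 0 0 0 0.03; 0 0 0 0 0 -0.008 0.03; 0 0 0 0 0 -0.02 0.03; 0 0 0 0 0 -0.04 0.03"

```text
time_s: 15.3
tool_pos: [0.3537, -0.2674, 0.0796]
eef_rot: [179.8, 0.1, -90.0]
force: [-0.0, 0.0, -4.9]
gripper_width: 0.0392
```

Call:
step_arm:
  series: "0 0 0 0 0 -0.02 0.03; 0 0 0 -0.005 -0.007 -0.045 0.03; 0 0 0 -0.02 -0.028 -0.06 0.03; 0 0 0 -0.038 -0.053 -0.06 0.03; 0 0 0 -0.056 -0.078 -0.06 0.03"

```text
time_s: 15.8
tool_pos: [0.4336, -0.212, 0.1418]
eef_rot: [-179.9, -0.1, -90.1]
force: [0.3, 0.6, -5.5]
gripper_width: 0.0396
```

Call:
step_arm:
  series: "0 0 0 -0.02 -0.028 0 0.03; 0 0 0 -0.04 -0.056 0 0.03; 0 0 0 -0.06 -0.084 0 0.03; 0 0 0 -0.078 -0.108 0 0.03; 0 0 0 -0.0895 -0.125 0.01 0.03"

```text
time_s: 16.3
tool_pos: [0.5597, -0.1215, 0.132]
eef_rot: [-179.9, -0.0, -89.9]
force: [0.3, -0.4, -4.5]
gripper_width: 0.0397
```

Call:
step_arm:
  series: "0 0 0 0 0 0.015 0.03; 0 0 0 0 0 0.03 0.03; 0 0 0 0 0 0.03 0.03; 0 0 0 0 0 0.03 0.03; 0 0 0 0 0 0.03 0.03"

```text
time_s: 16.8
tool_pos: [0.5578, -0.1233, 0.1016]
eef_rot: [-179.9, -0.0, -90.1]
force: [1.0, 0.6, -4.4]
gripper_width: 0.0394
```

```bash
python3 look.py pics/w6.png .5586,-.1215,.009 .5586,-.1215,.025
```

```text
[ 0.558  -0.1232  0.1018] [-1.7991e+02 -3.0000e-02 -9.0060e+01] [ 0.4 -0.1 -4.5]
[ 0.5586 -0.1215  0.009 ] [314.7 246.3]
[ 0.5586 -0.1215  0.025 ] [314.5 253.7]
```

View pics/w6.png

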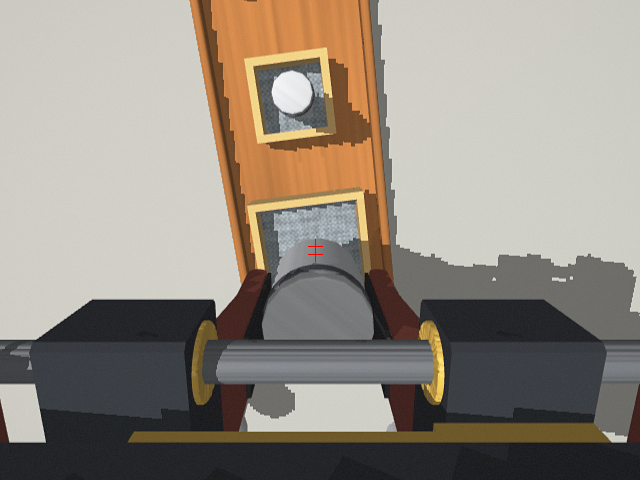

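The large cell's centre projects to (315,250) and the punch's axis is at about column 318. I'm shifting 1.5 mm and lowering.

Call:
step_arm:
  series: "0 0 0 -0.0015 0 0.015 0.03; 0 0 0 -0.0015 0 0.03 0.03; 0 0 0 -0.0015 0 0.042 0.03; 0 0 0 -0.0015 0 0.048 0.03; 0 0 0 -0.0015 0 0.0505 0.03"

```text
time_s: 17.35
tool_pos: [0.5569, -0.1205, 0.0506]
eef_rot: [179.9, 0.1, -90.0]
force: [-10.2, 4.0, 13.8]
gripper_width: 0.0392
```

Call:
step_arm:
  series: "0 0 0 0 0 0 0.03; 0 0 0 0 0 0 0.03; 0 0 0 0 0 0 0.044; 0 0 0 0 0 0 0.055; 0 0 0 0 0 0 0.066"

```text
time_s: 17.85
tool_pos: [0.5583, -0.1213, 0.0504]
eef_rot: [-179.9, -0.0, -90.0]
force: [0.4, -0.7, 0.4]
gripper_width: 0.0565
```

Call:
step_arm:
  series: "0 0 0 0 0 0 0.066; 0 0 0 0 0 -0.02 0.066; 0 0 0 0 0 -0.05 0.066; 0 0 0 0 0 -0.08 0.066; 0 0 0 0 0 -0.1 0.066"

```text
time_s: 18.35
tool_pos: [0.5586, -0.1213, 0.1528]
eef_rot: [-179.8, -0.0, -90.0]
force: [1.0, -0.4, 0.0]
gripper_width: 0.0658
```

Call:
step_arm:
  series: "0 0 0 0.03 0.03 -0.01 0.066; 0 0 0 0.06 0.06 -0.02 0.066; 0 0 0 0.09 0.09 -0.03 0.066; 0 0 0 0.11 0.11 -0.03 0.066; 0 0 0 0.11 0.11 -0.03 0.066"

```text
time_s: 18.85
tool_pos: [0.4462, -0.2334, 0.1811]
eef_rot: [-179.9, -0.1, -90.2]
force: [1.2, 0.0, 0.0]
gripper_width: 0.0658
```

```bash
python3 - <<'E'
from plant import eyes
import cv2,numpy as np
f=eyes.grab_frame("scene")["pixels"];t=eyes.grab_frame("top")["pixels"]
a=cv2.resize(f[90:350,190:520],(480,378),interpolation=cv2.INTER_CUBIC)
b=cv2.resize(t[90:370,120:540],(567,378))[:,:320]; 
cv2.imwrite("pics/end.png",np.hstack([a,cv2.resize(t[100:358,300:518],(319,378))]))
E
```

```text
(no output)
```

View pics/end.png

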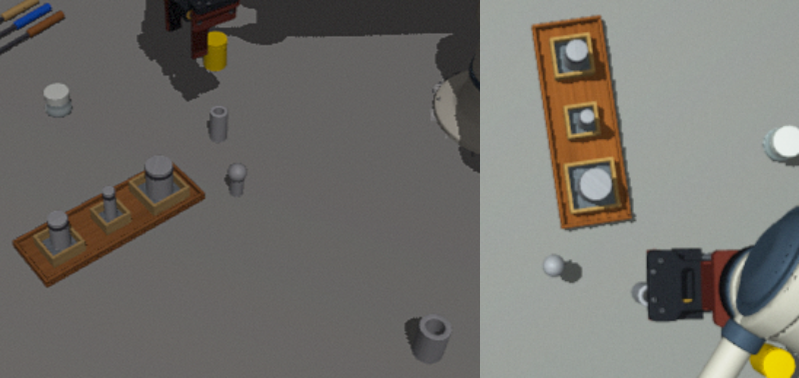

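All three punches stand in their cells. The collars, the dapping punch and the yellow decoy are still upright where they were, and the gripper is clear.

```bash
python3 -c "
from plant import close_job
print(close_job())"
```

```text
the job is handed in; nothing more can be done
None
```

All three punches are in the caddy, placed in the order small, medium, large, each standing upright in its matching compartment. I handed the job in at about 19 s on the robot's clock.

- **Placing:** the final scene and top views show each punch upright inside its own compartment. The measured force was 11.7–13.8 N along z (at most about 18 N in all) as each one touched down, well under the limits.
- **Left alone:** both collars, the dapping punch and the yellow look-alike were still standing where they were. In the last top view the arm partly hid the medium collar and the yellow piece, but the scene view shows both clearly.
- **Corrections:** the close-up wrist views agreed with my position estimates to about 2 mm. The only correction beyond 1 mm was a 1.5 mm sideways shift before lowering the large punch. No check failed or disagreed.

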